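# Pour the spare cap nuts through the funnel into the jar

### The arm

A 7-joint arm with a two-finger parallel gripper is mounted at the origin on the work surface. World frame = base frame: x ahead of the robot, y to its left, z up, the work surface at z = 0. Lengths are in mm, angles in degrees, forces in N, time in s.
With the tool pointing down it reaches from about 425 to 825 mm from the base axis. Payload 3.6 kg.
Tool frame: the origin (TCP) lies between the finger pads; the fingertips stand 19 mm ahead of it and the grasp point (between the pads) is the TCP; z points along the fingers, y is the line along which they close (so a half turn about z gives the same grasp; the last joint's range is limited). The gripper opens to 85 mm and grips with 20 to 120 N. Pads are 22 mm wide; open, the fingers measure 114 mm over their backs; the gripper's body (76 mm by 85 mm) begins 54 mm behind the grasp point. The pads swing forward as they close: fully open they stand 13 mm farther back than shut.
Start: joints at [66.664, 35.231, -0.722, 81.555, 0.464, 63.22, -2.315], TCP at [241.59, -603.403, 215.297] pointing down, gripper open.
Joint ranges: [-178.69, 178.69], [-17.37, 117.87], [-77.05, 75.6], [15.02, 138.74], [-78.02, 258.01], [0.78, 113.62], [-162.83, 162.83]. Speed limits (degrees/s): [159.86, 159.86, 180, 180, 180, 180, 180].

### API

Orientations are given as a 3x3 rotation matrix whose columns are the frame's x, y, z axes.
In Python, from bench import r gives the robot as it stands. The module is installed in compiled form; this text tells all that it offers. Calls block until the motion is done:
- r.move_to(position, orientation): joint-space move of the TCP to a pose.
- r.servo_line(position, ori=None, v=150, f_stop=None): straight line of the TCP; ori=None keeps the orientation; v is the mean speed in mm/s. With f_stop (N) it stops when the force on the tool has changed by that much, and returns True; else False.
- r.move_j(angles): joint-space move.
- r.set_gripper(opening, strength=None): finger opening in mm; strength is the grip in N (None keeps the last); returns when the fingers have stopped.
- r.wait(seconds).
- r.inverse_kinematics(position, orientation): joint angles nearest the present ones, or None.
- r.snapshot(name): name is "scene" or "top" or "wrist"; returns a dict with "frame" (480x640x3 uint8, red, green, blue), "fx", "fy", "cx", "cy" (pixels), "xyz" and "orientation" of the camera in the world. Camera axes: x right, y down, z forward; pixel columns grow to the right and rows downward; lengths in mm; the calibration is good to about 2 mm. A picture is of the moment at which its call begins. There is no depth.
A pose or a line that the arm cannot do raises r.MotionError and nothing moves.
- r.hand_in(): hands the job in; it is judged then, once.
Readings, each from a call of its own:
- r.get_t(): time.
- r.get_joints(): joint angles.
- r.get_joint_velocities(): joint speeds.
- r.get_tau(): joint torques, N m.
- r.get_tool_pos(): TCP position.
- r.get_orientation(): TCP orientation.
- r.get_wrist_force(): force on the tool from outside, world axes, zero at the start.
- r.get_moment(): the same for the moment, N m.
- r.get_finger_gap(): finger opening in mm.
- r.get_gripper_force(): force on a finger pad.
Only numpy, scipy, OpenCV 4.12 (cv2) and the standard library are available. Lean on these libraries where they do the work, as an engineer would, in place of code of your own. Each camera call takes 0.05 s, during which the arm holds its last target. There are 200 camera calls.

### The job

Tip the six steel cap nuts out of the tray through the wide funnel so that all of them end up down in the jar, then set the empty tray back down flat on the bench top and let go. Leave the jar standing upright (do not knock it over), and leave the bottle, the hammer and the terracotta pot where they are.

Things in the scene. Friction and masses are not known exactly. Their poses are not given: they have to be found in the camera images.
- tray: Sheet-metal tip tray with a wooden cross-bar handle, 160 mm long, 70 mm wide outside, 64 mm inside. Origin: centre of the pan's underside; z up. Its back wall is at x = +58 mm; at its -x end the pan is open: a ramp rises by 12 degrees from x = -55 mm to the pouring lip at x = -100 mm. Floor 3 mm thick, side walls 32 mm tall. 0.22 kg without the nuts.
- handle (a point): Middle of the tray's wooden cross-bar, 78 mm above the tray's underside, over the middle of the pan. The bar runs along the tray's y, 64 mm long between two uprights, 14 mm thick along the tray's x, 24 mm tall (z 66 to 90 mm); free space under it down to the nuts.
- lip (a point): Middle of the pouring lip: the open -x end of the tray, 12 mm above the underside.
- jar: Narrow clear jar with a wide black funnel screwed on its mouth (one piece, 0.6 kg, standing loose). Origin: centre of the jar's underside; z up. Jar 64 mm outside, 56 mm inside diameter, floor 6 mm thick, 85 mm tall; above it the funnel widens from a 50 mm throat at z = 85 mm to 156 mm outside, about 150 mm inside diameter, at z = 150 mm.
- funnel_mouth (a point): Centre of the funnel's upper rim, 150 mm above the jar's underside, on its axis.
- oil_bottle: Bystander: closed white bottle, 68 mm diameter, 170 mm tall, standing; origin at the centre of its underside.
- mallet: Bystander: hammer lying on the bench, about 300 mm long; its origin lies under its middle, its x axis along the handle towards the head.
- pot: Bystander: small terracotta pot, 100 mm across the rim, 90 mm tall; origin at the centre of its underside.
- nut0_mid (a point): Middle of one of six identical steel cap nuts (hexagon 17 mm across flats, 19 mm across corners, 18 mm tall with the dome, 20 g) that start in the tray.
- nut1_mid (a point): Middle of one of six identical steel cap nuts (hexagon 17 mm across flats, 19 mm across corners, 18 mm tall with the dome, 20 g) that start in the tray.
- nut2_mid (a point): Middle of one of six identical steel cap nuts (hexagon 17 mm across flats, 19 mm across corners, 18 mm tall with the dome, 20 g) that start in the tray.
- nut3_mid (a point): Middle of one of six identical steel cap nuts (hexagon 17 mm across flats, 19 mm across corners, 18 mm tall with the dome, 20 g) that start in the tray.
- nut4_mid (a point): Middle of one of six identical steel cap nuts (hexagon 17 mm across flats, 19 mm across corners, 18 mm tall with the dome, 20 g) that start in the tray.
- nut5_mid (a point): Middle of one of six identical steel cap nuts (hexagon 17 mm across flats, 19 mm across corners, 18 mm tall with the dome, 20 g) that start in the tray.
Not all that is in view belongs to the job. What is shaped like the jar but blue or yellow is not meant.

How it is judged:
By the outcome, as a careful person would: the job done as asked, in the order asked, and still so for the second after the job is handed in, with the robot touching nothing.
It also fails if it takes over 66 s, if anything falls off the work surface, if the arm or the gripper's body presses on something with over 40 N, if the wrist force passes 120 N, or if a joint passes its speed limit or range.

## Working session

There is one attempt and no reset: what is moved stays moved. The work goes in short steps, each a Python script; the robot and the scene stay as the last script left them, time stands still between calls to the robot, and variables do not carry over. Pictures are saved under pics/ and viewed, at most 10 in all, crops included, and the job is handed in when it is done.

```bash
mkdir -p pics; cat > h.py <<'E'
import numpy as np, cv2
from bench import r
def snap(n,f=None):
    s=r.snapshot(n)
    np.savez('pics/'+(f or n)+'.npz',**{k:np.array(v) for k,v in s.items()})
    if f: cv2.imwrite('pics/'+f+'.png',s['frame'][:,:,::-1])
    return s
def ray(s,u,v):
    d=np.array([(u-s['cx'])/s['fx'],(v-s['cy'])/s['fy'],1.]); return np.array(s['xyz']),np.array(s['orientation'])@d
def onplane(s,u,v,z):
    o,d=ray(s,u,v); return o+d*(z-o[2])/d[2]
def proj(s,p):
    q=np.array(s['orientation']).T@(np.array(p)-np.array(s['xyz'])); return s['cx']+s['fx']*q[0]/q[2], s['cy']+s['fy']*q[1]/q[2]
E
python3 - <<'E'
from h import *
a=snap('scene','scene1');b=snap('top','top1')
for s in(a,b): print(s['fx'],s['cx'],s['cy'],s['xyz'],np.round(s['orientation'],3))
print(r.get_t(),r.get_orientation())
E
```

```text
452.83644915992545 316.6122174968025 240.6488728612148 [ 907.33978682 -675.87018485  878.57399304] [[ 0.857  0.377 -0.352]
 [ 0.515 -0.604  0.607]
 [ 0.016 -0.702 -0.712]]
576.2552897025266 316.58783286635247 238.92654288392598 [ 3.67661280e+02 -2.92279633e-01  1.77253979e+03] [[-0.001 -0.995  0.099]
 [-1.     0.001  0.002]
 [-0.002 -0.099 -0.995]]
0.1 [[ 9.28328489e-01  3.71759898e-01 -8.91444597e-04]
 [ 3.71760967e-01 -9.28325801e-01  2.23384870e-03]
 [ 2.90434352e-06 -2.40514969e-03 -9.99997108e-01]]
```

View pics/scene1.png

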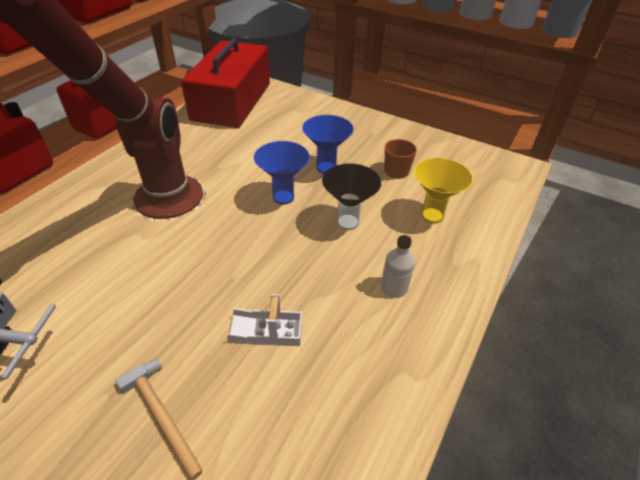

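View pics/top1.png

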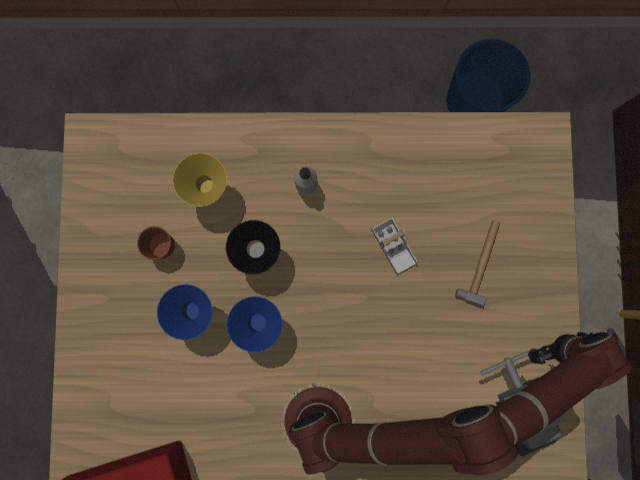

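The scene view shows the black funnel on the clear jar at (350,195), with blue funnels at (282,165) and (327,140) and a yellow one at (442,185). In the top view these are black (253,247), blue (185,312) and (255,324), and yellow (200,180). Only the black one on a clear jar fits the description. The tray is at top (395,246) and scene (266,327), with its lip end at top (408,270). I'll confirm with one enlarged crop and measure both.

```bash
python3 - <<'E'
from h import *
L=lambda f:{k:v for k,v in np.load(f'pics/{f}.npz').items()}
a,b=L('scene1'),L('top1')
up=lambda s,x,y,w,h,k:cv2.resize(s['frame'][y:y+h,x:x+w,::-1],None,fx=k,fy=k,interpolation=cv2.INTER_CUBIC)
A=up(b,360,210,70,75,4);B=up(b,220,210,70,75,4);C=up(a,222,290,90,60,4.444);D=up(a,310,155,80,75,4)
H=lambda i:cv2.copyMakeBorder(i,0,300-i.shape[0],0,400-i.shape[1],cv2.BORDER_CONSTANT)
cv2.imwrite('pics/crop1.png',np.vstack([np.hstack([H(A),H(B)]),np.hstack([H(C),H(D)])]))
for n,s,(x,y,w,h) in(('top',b,(220,215,65,65)),('scene',a,(315,165,72,45))):
    m=np.zeros((480,640),np.uint8); f=s['frame'].max(2); m[y:y+h,x:x+w]=(f[y:y+h,x:x+w]<60)*255
    c=max(cv2.findContours(m,0,2)[0],key=cv2.contourArea); print(n,cv2.boundingRect(c),cv2.minEnclosingCircle(c),cv2.fitEllipse(cv2.convexHull(c)))
    if n=='top':
        (u,v),R=cv2.minEnclosingCircle(c); print(onplane(s,u,v,150))
E
```

```text
top (226, 220, 55, 55) ((252.77845764160156, 246.5671844482422), 27.69189453125) ((252.79478454589844, 246.8615264892578), (53.84123229980469, 54.687705993652344), 128.2121124267578)
[508.30402531 183.00526013 150.        ]
scene (323, 165, 57, 41) ((351.0, 181.5), 28.35940170288086) ((351.1175231933594, 183.56060791015625), (40.7681884765625, 56.40564727783203), 96.14116668701172)
```

View pics/crop1.png

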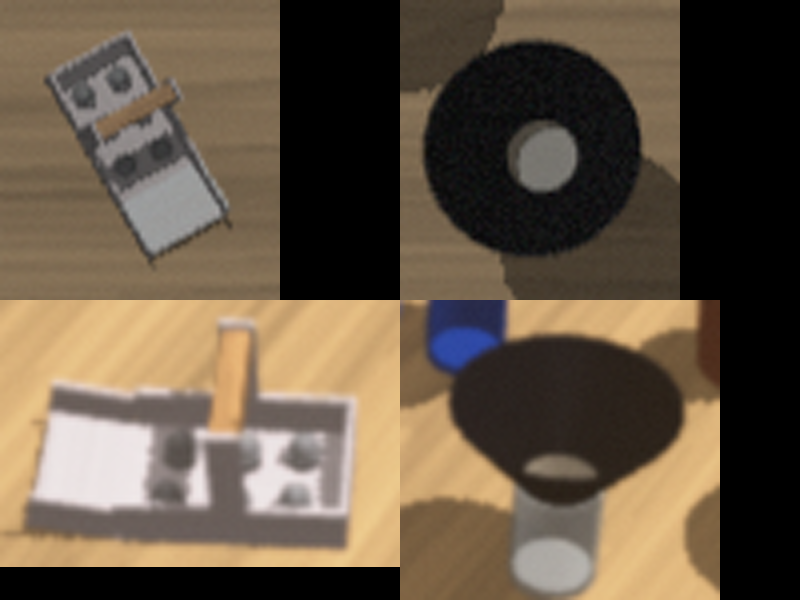

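The crop confirms the target: a black funnel on a clear jar, with its throat at top (255,248). The tray's bar is at top (394,237), its back corners at (372,230) and (392,218), and its lip corners at (398,275) and (417,265). Next I'll estimate the tray pose, check IK for the whole plan, and hover over the tray with the wrist camera.

```bash
cat >> h.py <<'E'
from scipy.spatial.transform import Rotation as Ro
JAR=np.array([508.3,183.0,0])
def trayR(yaw,tilt=0): return Ro.from_euler('z',yaw,degrees=True).as_matrix()@Ro.from_euler('y',-tilt,degrees=True).as_matrix()
def tool(T,s): # tray rotation -> tool rotation, tool z=-tray z, tool y=s*tray x
    y=s*T[:,0]; z=-T[:,2]; return np.c_[np.cross(y,z),y,z]
def handle(lip,T): return np.array(lip)+T@np.array([100,0,66.])
E
python3 - <<'E'
from h import *
L=lambda f:{k:v for k,v in np.load(f'pics/{f}.npz').items()}
a,b=L('scene1'),L('top1')
bk=[onplane(b,u,v,33)[:2] for u,v in((371.75,230),(392,218.25))]
lp=[onplane(b,u,v,25)[:2] for u,v in((398,275.5),(417,265.5))]
print(np.round(bk,1),np.round(lp,1))
ax=np.mean(bk,0)-np.mean(lp,0); yaw=np.degrees(np.arctan2(ax[1],ax[0])); print('yaw',yaw,np.linalg.norm(ax))
print('bar',onplane(b,394.2,237,90))
H=onplane(b,394.2,237,90)
for s in(1,-1): print(s,r.inverse_kinematics([H[0],H[1],78],tool(trayR(yaw),s)),r.inverse_kinematics([H[0],H[1],350],tool(trayR(yaw),s)))
# pour feasibility by yaw
for y in range(-180,180,20):
  T0=trayR(y)
  out=[]
  for s in(1,-1):
    n=0
    for t in(0,20,40,60,75):
      T=trayR(y,t); lip=JAR+[0,0,180]+T0@np.array([25,0,0])
      n+= r.inverse_kinematics(handle(lip,T),tool(T,s)) is not None
    out.append(n)
  print(y,out)
o=r.snapshot('wrist'); print(np.array(o['xyz'])-r.get_tool_pos(), np.round(r.get_orientation().T@o['orientation'] if hasattr(r.get_orientation(),'T') else 0,2))
E
```

```text
[[ 568.5 -164.8]
 [ 604.4 -226.8]] [[ 430.7 -243.5]
 [ 460.9 -301.6]]
yaw 28.62197876784017 160.2730478606704
bar [ 541.16275073 -225.0336148    90.        ]
1 [ 34.34773811  40.60015414 -22.58705494 100.42317383  21.39310847
  43.25515261  29.51636077] [ 38.11682325  26.11650768 -29.10339794  78.83057667  12.63139728
  78.26404948  37.57142821]
-1 [   8.7793138    40.13550039   18.94163505  101.28784613  -18.36197855
   41.62186313 -113.96204512] [  10.87354105   24.4075634    15.41999832   79.77110013   -6.48301121
   76.68480688 -124.90595478]
-180 [3, 3]
-160 [3, 3]
-140 [3, 3]
-120 [4, 4]
-100 [5, 5]
-80 [5, 5]
-60 [5, 5]
-40 [5, 5]
-20 [5, 5]
0 [4, 4]
20 [3, 3]
40 [4, 4]
60 [3, 4]
80 [5, 5]
100 [5, 5]
120 [5, 5]
140 [5, 5]
160 [4, 4]
[ 61.45303338  24.64481909 158.13216553] [[-0.   -0.97 -0.26]
 [ 1.   -0.    0.  ]
 [-0.   -0.26  0.97]]
```

```bash
python3 - <<'E'
from h import *
r.move_to([541,-225,300],tool(trayR(28.6),1))
s=snap('wrist','wrist1'); print(r.get_t(),r.get_joints(),s['fx'],s['xyz'])
print([np.round(proj(s,[541,-225,z])) for z in (90,0)])
for y in(-100,-80,-60,-40):
  for sg in(1,-1):
    print(y,sg)
    for t in(0,70):
      T=trayR(y,t); lip=JAR+[0,0,180]+trayR(y)@np.array([25,0,0]); q=r.inverse_kinematics(handle(lip,T),tool(T,sg)); print(None if q is None else np.round(q))
E
```

```text
1.9833 [ 38.22777393  27.71995863 -28.54949589  84.39389035  13.62753824
  71.3908489   36.4700217 ] 432.89127855284977 [ 509.52257852 -168.68338329  457.73318254]
[array([329., 196.]), array([328., 181.])]
-100 1
[  -7.   19.   -4.  105.    2.   56. -111.]
[ -68.   65.   65.   73.    9.   99. -108.]
-100 -1
[ 22.  24. -45. 104.  19.  60.  50.]
[-47.  51.  10.  72.  36. 113.  40.]
-80 1
[ -4.  23.  -7.  98.   3.  59. -92.]
[ -38.   45.  -19.   87.   55.  111. -149.]
-80 -1
[ 22.  29. -47.  97.  24.  64.  68.]
[-36.  46. -22.  86.  56. 113.  29.]
-60 1
[ -3.  27. -10.  92.   5.  62. -75.]
[ -38.   40.  -26.  103.   66.  102. -151.]
-60 -1
[ 21.  34. -51.  91.  28.  68.  84.]
[-32.  42. -36. 102.  68. 108.  27.]
-40 1
[ -3.  31. -14.  85.   8.  65. -59.]
[ -29.   37.  -42.  118.   80.  100. -154.]
-40 -1
[ 18.  39. -55.  85.  33.  73. 100.]
[-31.  35. -38. 118.  79.  97.  27.]
```

View pics/wrist1.png

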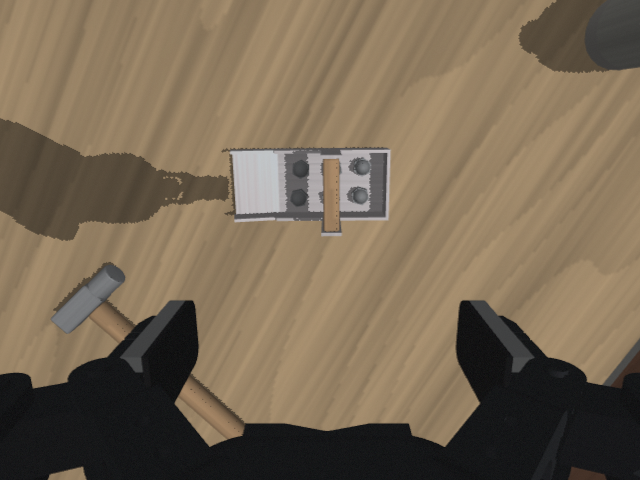

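The wrist view shows the bar at x 323–341, y 158–233, so its centre is (332,195) and it is aligned with the image. The TCP projects to (329,196), so the yaw is right and there is about 3 mm to correct. Next: grasp, lift and carry level.

```bash
python3 - <<'E'
from h import *
s={k:v for k,v in np.load('pics/wrist1.npz').items()}
t=onplane(s,332,195,90); b=[onplane(s,*p,90) for p in((332,160),(332,231))]
print(t,np.linalg.norm(b[0]-b[1]),np.degrees(np.arctan2(*(b[0]-b[1])[1::-1])))
R=tool(trayR(28.6),1); H=np.array([t[0],t[1],79.]); np.save('H.npy',H)
r.servo_line([H[0],H[1],160],R,v=200)
print('touch',r.servo_line(H,R,v=80,f_stop=10),r.get_tool_pos())
r.set_gripper(0,100); print(r.get_finger_gap(),r.get_gripper_force(),r.get_wrist_force())
r.servo_line(H+[0,0,40],v=60); print(r.get_wrist_force(),r.get_moment(),r.get_finger_gap())
r.servo_line([H[0],H[1],340],v=150)
Y=-65; T=trayR(Y); lip=JAR+[0,0,270]+T@np.array([30,0,0])
try: r.servo_line(handle(lip,T),tool(T,1),v=110)
except r.MotionError as e: print(e)
print(np.round(r.get_joints()),r.get_tool_pos(),r.get_t())
for h in(270,200,185):
  for t in(0,30,50,70): 
    T=trayR(Y,t); lip=JAR+[0,0,h]+trayR(Y)@np.array([30,0,0]); q=r.inverse_kinematics(handle(lip,T),tool(T,1)); print(h,t,None if q is None else np.round(q))
snap('wrist','wrist2')
E
```

```text
[ 543.11923893 -222.8395306    90.        ] 61.64882145536546 118.54363747516267
touch False [ 543.66709189 -222.93785715   79.58564785]
-0.40536464357760904 0.0 [-0.63017534  0.18358372  0.63113593]
[-0.19912025 -0.30750224 -0.61691654] [-0.00827555  0.0532591   0.00331624] 0.04525466098578287
[ -1.  23. -12.  84.   5.  74. -78.] [563.26621553  64.7489082  336.02003675] 9.975
270 0 [ -1.  23. -12.  84.   5.  74. -78.]
270 30 [ -26.   20.   -6.   89.   33.   78. -106.]
270 50 [ -42.   24.   -2.   92.   47.   87. -122.]
270 70 [ -50.   33.   -3.   94.   59.   99. -135.]
200 0 [ -1.  25. -12.  91.   6.  64. -79.]
200 30 [ -27.   23.   -4.   96.   34.   69. -111.]
200 50 [ -43.   28.   -1.   98.   48.   80. -128.]
200 70 [ -52.   37.   -1.   98.   57.   93. -142.]
185 0 [ -1.  26. -12.  92.   6.  62. -79.]
185 30 [ -28.   23.   -4.   97.   34.   67. -112.]
185 50 [ -43.   29.   -0.   99.   48.   78. -130.]
185 70 [ -52.   38.   -0.   99.   57.   92. -143.]
```

View pics/wrist2.png

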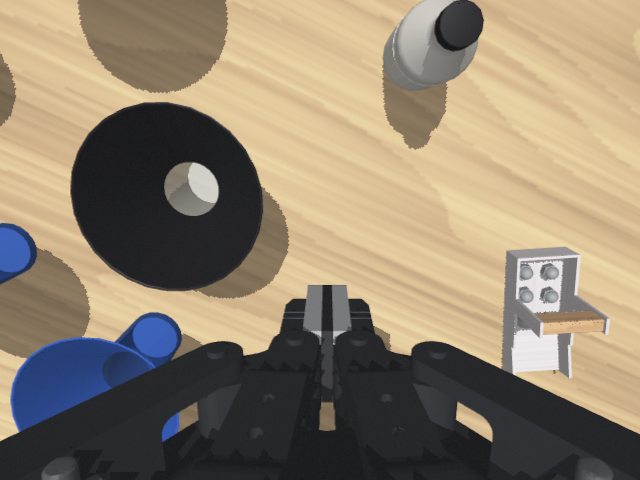

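The grasp missed. The gap closed to 0, and this view shows the tray still on the bench at (540,310) with its bar at (570,320). The funnel rim centre is at (166,196). I'll triangulate the bar across the views to find out why.

```bash
python3 - <<'E'
from h import *
L=lambda f:{k:v for k,v in np.load(f'pics/{f}.npz').items()}
a,b,w,w2=L('scene1'),L('top1'),L('wrist1'),L('wrist2')
def mask(s,x,y,ww,hh):
    h=cv2.cvtColor(s['frame'],cv2.COLOR_RGB2HSV); m=np.zeros((480,640),np.uint8)
    k=((h[...,1]>85)&(h[...,0]<25)&(h[...,2]>60)).astype(np.uint8); m[y:y+hh,x:x+ww]=k[y:y+hh,x:x+ww]; 
    c=max(cv2.findContours(m,0,2)[0],key=cv2.contourArea); return cv2.minAreaRect(c),cv2.boundingRect(c)
print(mask(w,315,152,35,90)); 
def tri(*obs):
    A=np.zeros((3,3));B=np.zeros(3)
    for s,u,v in obs:
        o,d=ray(s,u,v); d/=np.linalg.norm(d); P=np.eye(3)-d[None].T@d[None]; A+=P;B+=P@o
    return np.linalg.solve(A,B)
print('bar',tri((b,394.2,237),(w,332,195)),tri((w,332,195),(w2,573,318)),tri((b,394.2,237),(a,276,306)))
for u,v in((506,252),(578,248)): print('back w2',onplane(w2,u,v,33))
for u,v in((388,150),(388,220)): print('back w1',onplane(w,u,v,33))
print('funnel w2',onplane(w2,166,196,150))
print(r.get_finger_gap(),r.get_tool_pos())
# now look from top/scene
cv2.imwrite('pics/c2.png',np.hstack([cv2.resize(snap('scene')['frame'][270:370,200:330,::-1],None,fx=3,fy=3),cv2.resize(w2['frame'][230:390,490:620,::-1],None,fx=1.875*1,fy=1.875)]))
E
```

```text
(((331.0, 195.0), (72.0, 14.0), 90.0), (324, 159, 15, 73))
bar [ 557.97592347 -246.8032266   -72.84324814] [ 546.70312078 -225.69548438   78.27636246] [ 543.83334881 -222.02988792   94.20127616]
back w2 [ 577.44093072 -149.35123836   33.        ]
back w2 [ 615.23588724 -219.64972659   33.        ]
back w1 [ 574.89615979 -167.01959443   33.        ]
back w1 [ 610.06603511 -226.77886209   33.        ]
funnel w2 [514.43436787 184.50165205 150.        ]
0.03170580033969001 [563.25420612  64.78189474 336.02677597]
```

View pics/c2.png

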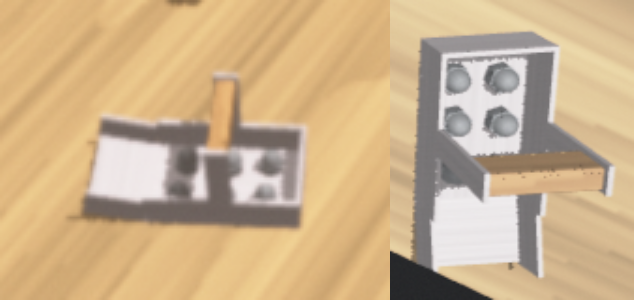

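The bar triangulates to (544,-222), top at about 90, and the scene crop shows the tray unmoved, so the aim was right and the fingers closed without touching it. I'll repeat the grasp in stages, with pictures of the fingers at the bar.

```bash
python3 - <<'E'
from h import *
H=np.load('H.npy'); R=tool(trayR(28.6),1)
r.set_gripper(85,100); print('gap',r.get_finger_gap())
r.servo_line([H[0],H[1],300],R,v=170)
print('touch',r.servo_line([H[0],H[1],76],R,v=120,f_stop=10),r.get_tool_pos(),r.get_t())
im=[]
def grab():
    w=r.snapshot('wrist')['frame'][140:440,120:540,::-1]; s=r.snapshot('scene')['frame'][220:360,190:350,::-1]
    im.append(np.vstack([cv2.resize(w,(399,285)),cv2.resize(s,(360,315),interpolation=cv2.INTER_CUBIC)[:, :].copy() if 0 else cv2.copyMakeBorder(cv2.resize(s,(360,315)),0,0,0,39,cv2.BORDER_CONSTANT)]))
grab()
for g in(50,30,20,14,8):
    r.set_gripper(g,100); print(g,r.get_finger_gap(),r.get_gripper_force(),np.round(r.get_wrist_force(),1))
grab()
cv2.imwrite('pics/g1.png',np.hstack(im)); print(r.get_t(),r.get_tool_pos())
E
```

```text
gap 84.92733519780775
touch False [ 543.57968327 -222.98288972   76.62601727] 14.7333
50 49.8302475214065 0.0 [-1.6 -0.2  0.5]
30 30.218885308057843 0.0 [-1.1 -0.4  0. ]
20 20.199122524392457 0.0 [-0.3  0.2 -0.1]
14 13.710826625113464 0.0 [ 0.6 -0.1  0.1]
8 7.765590831674578 0.0 [0.1 0.5 0.4]
16.4333 [ 543.1352292  -222.85825483   76.02562301]
```

View pics/g1.png

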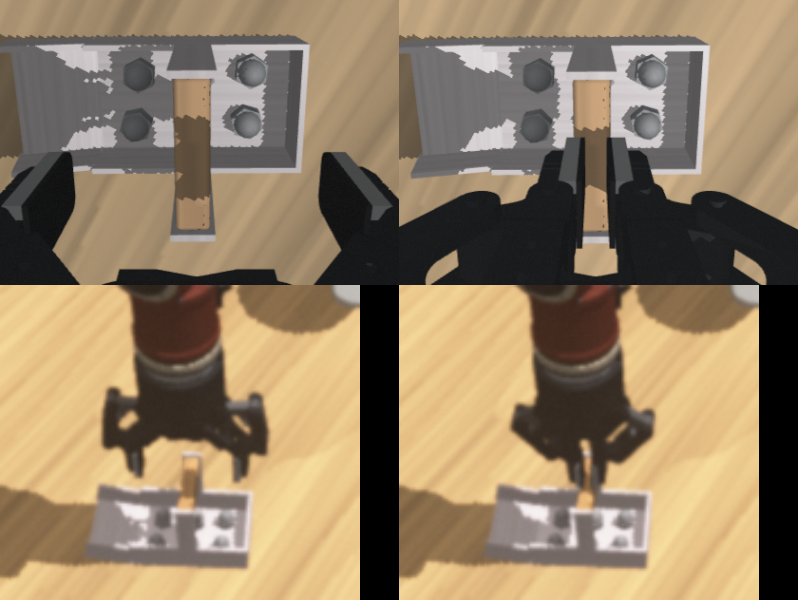

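The picture shows the pads straddling the bar in plan. The fingertips are at crop rows 138–152 and occlude the bar's edges at columns 583 and 608. That means they are above the bar's top, with tips about 30 mm farther back than assumed. I'll check this against the scene view, then go deeper under force guard.

```bash
python3 - <<'E'
from h import *
H=np.load('H.npy'); s={k:v for k,v in np.load('pics/scene1.npz').items()}
x=trayR(28.6)[:,0]
for z in (60,70,90,103): print(z,[np.round(proj(s,[H[0]+k*x[0],H[1]+k*x[1],z])) for k in(-47,47)],'seen open tips (250,306),(297,307)')
r.set_gripper(60,100)
print('touch',r.servo_line([H[0],H[1],48],v=40,f_stop=8),r.get_tool_pos(),np.round(r.get_wrist_force(),1))
r.set_gripper(5,100); print(r.get_finger_gap(),r.get_gripper_force(),np.round(r.get_wrist_force(),1),r.get_tool_pos(),r.get_t())
w=r.snapshot('wrist')['frame'][140:440,120:540,::-1]; sc=r.snapshot('scene')['frame'][220:360,190:350,::-1]
cv2.imwrite('pics/g2.png',np.hstack([cv2.resize(w,(420,300)),cv2.resize(sc,(343,300))]))
E
```

```text
60 [array([253., 315.]), array([296., 317.])] seen open tips (250,306),(297,307)
70 [array([253., 312.]), array([296., 314.])] seen open tips (250,306),(297,307)
90 [array([252., 306.]), array([296., 308.])] seen open tips (250,306),(297,307)
103 [array([251., 303.]), array([296., 305.])] seen open tips (250,306),(297,307)
touch False [ 543.33967557 -222.83598004   48.14279491] [-0.7  0.8 -0.7]
11.9128269750533 98.1928288936615 [-1.4 -0.5  3.5] [ 542.93668827 -223.05617636   48.38664586] 18.3167
```

The bar is now held, with a 12 mm gap reading and 98 N on the pad. The real pads sit about 25–30 mm behind the nominal TCP, so I'll use the measured offset (TCP at tray z = 48). Next: lift and carry level to above the jar.

```bash
cat >> h.py <<'E'
JAR=np.array([509.,183.,0])
def handle(lip,T): return np.array(lip)+T@np.array([100,0,36.4])
def pour(t,h,off,Y=-65):
    T=trayR(Y,t); return handle(JAR+[0,0,h]+trayR(Y)@np.array([off,0,0]),T),tool(T,1)
E
python3 - <<'E'
from h import *
p=np.array(r.get_tool_pos()); np.save('P.npy',p)
r.servo_line(p+[0,0,30],v=60); r.wait(0.2); print(r.get_wrist_force(),np.round(r.get_moment(),2),r.get_finger_gap())
r.servo_line(p+[0,0,250],v=130)
r.servo_line(*pour(0,270,40),v=100)
print(r.get_t(),np.round(r.get_joints()),r.get_finger_gap(),r.get_wrist_force())
for h,t in((270,0),(230,20),(190,0),(190,30),(190,50),(190,70),(190,80)):
    q=r.inverse_kinematics(*pour(t,h,40)); print(h,t,None if q is None else np.round(q))
w=r.snapshot('wrist')['frame'][:,:,::-1]; sc=r.snapshot('scene')['frame'][60:360,200:500,::-1]
cv2.imwrite('pics/g3.png',np.hstack([cv2.resize(w,(400,300)),cv2.resize(sc,(300,300))]))
E
```

```text
[-0.72064007  0.15503904 -3.01006842] [0.02 0.02 0.04] 12.315402683013259
24.0667 [ -1.  24. -11.  87.   5.  70. -77.] 12.289945903838788 [ 0.33308142  0.23743338 -3.98380645]
270 0 [ -1.  24. -11.  87.   5.  70. -77.]
230 20 [-18.  22.  -5.  94.  24.  65. -98.]
190 0 [ -1.  28. -10.  94.   6.  59. -78.]
190 30 [ -27.   25.   -1.   99.   35.   63. -111.]
190 50 [ -43.   29.    4.  101.   49.   73. -129.]
190 70 [ -52.   38.    6.  102.   58.   86. -142.]
190 80 [ -57.   44.    9.  102.   60.   91. -146.]
```

View pics/g3.png

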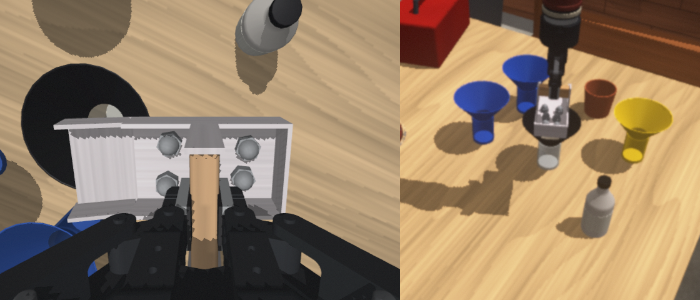

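The wrist view shows the tray held level with its lip at (75,125)–(75,218), all visible nuts inside, and the funnel below at about (86,128). The scene view shows the tray over the black funnel at (550,120). Now I'll check the predicted lip and rim pixels against this view before pouring.

```bash
python3 - <<'E'
from h import *
s=snap('wrist'); k=.625
T=trayR(-65); p=np.array(r.get_tool_pos()); o=p-T@np.array([0,0,48.4])
for n,v in(('lip-',[-100,-32,12]),('lip+',[-100,32,12]),('back-',[58,-35,33]),('back+',[58,35,33])): print(n,np.round(np.array(proj(s,o+T@np.array(v)))*k))
c=np.array([np.array(proj(s,JAR+[78*np.cos(a),78*np.sin(a),150]))*k for a in np.linspace(0,6.28,60)]); print('rim box',c.min(0),c.max(0),'seen x22..150 y64..')
m=(s['frame'].max(2)<45); m[:, 260:]=0; m[300:]=0; ys,xs=np.nonzero(m); print('dark box',xs.min()*k,ys.min()*k)
E
```

```text
lip- [ 78. 203.]
lip+ [ 67. 123.]
back- [285. 220.]
back+ [294. 124.]
rim box [19.13622736 63.19668055] [151.81422822 192.55989349] seen x22..150 y64..
dark box 21.875 63.75
```

The predictions match the picture to within a few pixels. Now I'll pour in small tilt steps about the lip.

```bash
python3 - <<'E'
from h import *
r.servo_line(*pour(8,188,35),v=80)
print(r.get_t(),r.get_wrist_force()[2])
for t in range(16,81,8):
    r.servo_line(*pour(t,188,35),v=50); print(t,round(r.get_t(),1),round(r.get_wrist_force()[2],2),round(r.get_finger_gap(),1))
r.wait(0.6); print(r.get_wrist_force())
w=r.snapshot('wrist')['frame'][:,:,::-1]; sc=r.snapshot('scene')['frame'][110:260,290:450,::-1]
cv2.imwrite('pics/g4.png',np.hstack([cv2.resize(w,(400,300)),cv2.resize(sc,(400,375))[:300] if 0 else cv2.resize(sc,(320,300),interpolation=cv2.INTER_CUBIC)]))
print(r.get_t())
E
```

```text
25.2333 -3.3443490939010445
16 25.7 -2.38 12.3
24 26.1 -3.26 12.2
32 26.6 -2.69 12.2
40 27.0 -3.17 12.4
48 27.5 -1.38 12.4
56 27.9 -2.25 12.3
64 28.4 -0.79 12.2
72 28.8 -1.36 12.2
80 29.3 -1.62 12.7
[ 0.18510914 -0.49816687 -1.6688205 ]
29.9833
```

View pics/g4.png

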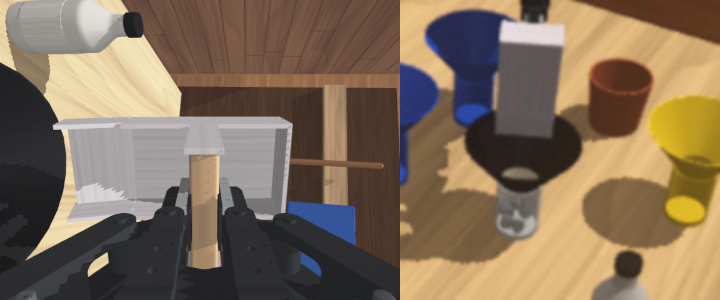

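The tray looks empty, and nuts are visible in the clear jar at (515,215) under the black funnel, which is still upright. Next: untilt while rising, carry back, set down at the original spot and release.

```bash
python3 - <<'E'
from h import *
P=np.load('P.npy'); R=tool(trayR(28.6),1)
for t in(60,40,20,0): r.servo_line(*pour(t,188+(80-t),35+(80-t)/4),v=90)
print(r.get_t(),r.get_wrist_force())
r.servo_line([P[0],P[1],200],R,v=120)
r.servo_line(P+[0,0,10],R,v=90)
print(r.servo_line(P-[0,0,2],R,v=15,f_stop=4),r.get_tool_pos(),r.get_wrist_force())
r.set_gripper(60); r.wait(0.3)
r.servo_line([P[0],P[1],130],v=80); r.servo_line([P[0],P[1],300],v=200)
r.wait(0.3); print(r.get_t())
w=r.snapshot('wrist')['frame'][100:300,180:440,::-1]; sc=r.snapshot('scene')['frame'][160:240,310:400,::-1]; f=r.snapshot('scene')['frame'][:,:,::-1]; t=r.snapshot('top')['frame'][210:290,215:300,::-1]
R2=lambda i:cv2.resize(i,(400,300),interpolation=cv2.INTER_CUBIC)
cv2.imwrite('pics/fin.png',np.vstack([np.hstack([R2(w),R2(sc)]),np.hstack([R2(f),R2(t)])]))
E
```

```text
32.275 [-0.48646744  0.54951359 -1.52485796]
True [ 542.75208129 -223.00190215   48.42088197] [-1.10926204 -0.2013802   5.39695463]
40.4833
```

View pics/fin.png

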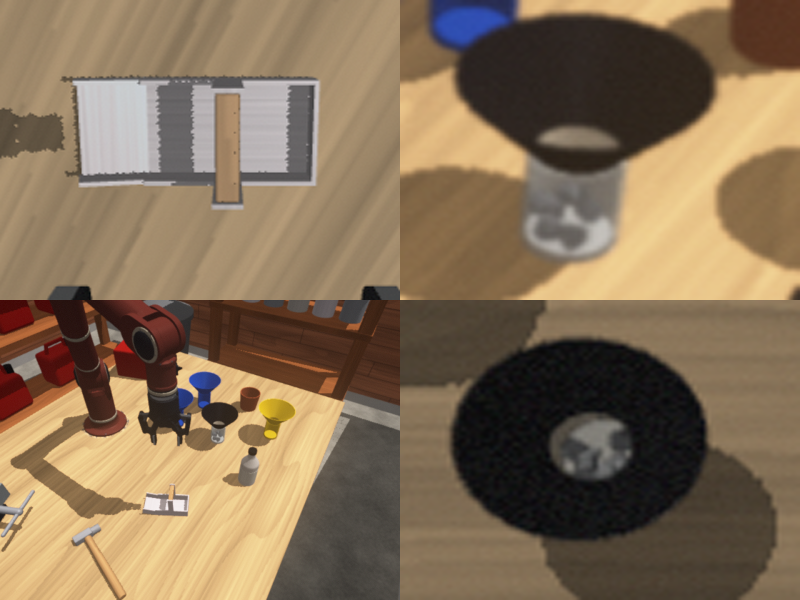

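The final views show the tray empty and flat on the bench with the gripper clear. The jar is upright with the nuts inside, none is visible in the funnel or on the bench, and the bottle, hammer and pot appear unmoved.

```bash
python3 -c "
from bench import r
print(r.hand_in())"
```

```text
the job is handed in; nothing more can be done
None
```

The job is handed in at about 40.5 s: the nuts were tipped through the black funnel into the clear jar (none visible in the tray, funnel or on the bench, though I could not count all six in the pictures), the empty tray is flat on the bench and released, the jar is upright, and the bottle, hammer and pot look unmoved; the first grasp closed on nothing and was redone.

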